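# Rebuild the wheel-hub stack on the spindle stand

## Task

Build up the wheel hub on the upright spindle of the stand. From the bottom up, slide on the large bearing, the spacer sleeve, the small bearing and the slotted lock nut, each fully down on the one below; then set the dust cap, mouth down, over the nut so that it rests level on the small bearing. Leave the tin, wrench and screwdriver where they are.

Things in the scene. Friction and masses are not known exactly. Their poses are not given: they have to be found in the camera images.
- stand: Spindle stand, fixed: grey base plate 120 x 120 x 10 mm, a dark round shoulder 72 mm across on it (top 16 mm above the work surface), and at its middle an upright steel spindle, diameter 16 mm up to 76 mm above the work surface, tapering to an 8 mm tip at 82 mm. Origin: on the spindle axis at work-surface height; z up. Parts slide freely down it with 4 mm play all round.
- large_bearing: Large wheel bearing: steel ring with visible dark balls, lying flat, outside diameter 64 mm, bore 24 mm, 18 mm high. Origin: centre of its underside; z is its axis.
- sleeve: Spacer sleeve: plain steel tube standing on end, outside diameter 30 mm, bore 24 mm, 24 mm high. Origin: centre of its underside; z is its axis.
- small_bearing: Small wheel bearing: steel ring with visible dark balls, lying flat, outside diameter 52 mm, bore 24 mm, 13 mm high. Origin: centre of its underside; z is its axis.
- lock_nut: Slotted lock nut: low steel ring with six dark slots in its rim, no thread, outside diameter 36 mm, bore 24 mm, 10 mm high. Origin: centre of its underside; z is its axis.
- cap: Hub dust cap: aluminium cup lying mouth down (its closed end up), outside diameter 48 mm narrowing to 42 mm over its top 5 mm, 28 mm high, inside 43 mm wide at the mouth and 24 mm deep. Origin: centre of its mouth rim, its underside as it lies; z up along its axis.
- grease_tin: Bystander: yellow tin, 68 mm diameter, 85 mm high, standing. Origin: centre of its underside.
- wrench: Bystander: steel wrench 195 mm long, lying. Origin: about its middle; x along its length.
- screwdriver: Bystander: red-handled screwdriver 204 mm long, lying. Origin: about its middle; x along its length.
Not all that is in view belongs to the job. What is shaped like the sleeve but blue, pink or red is not meant.

How it is judged:
By the outcome, as a careful person would: the job done as asked, in the order asked, and still so for the second after the job is handed in, with the robot touching nothing.
It also fails if it takes over 120 s, if anything falls off the work surface, if the arm or the gripper's body presses on something with over 40 N, if the wrist force passes 120 N, or if a joint passes its speed limit or range.

## Robot

A 6-joint arm with a two-finger parallel gripper is mounted at the origin on the work surface. World frame = base frame: x ahead of the robot, y to its left, z up, the work surface at z = 0. Lengths are in mm, angles in rad, forces in N, time in s.
With the tool pointing down it reaches from about 350 to 775 mm from the base axis. Payload 7.3 kg.
Tool frame: the origin (TCP) lies midway between the tips of the shut fingers; the grasp point (between the pads) lies 19 mm behind it (grip_depth is the distance from the TCP to the grasp point, in mm); z points along the fingers, y is the direction in which the jaws open and shut (so a half turn about z gives the same grasp; the last joint's range is limited). The gripper opens to 92 mm and grips with 3 to 60 N. Pads are 19 mm wide; open, the fingers measure 130 mm over their backs; the gripper's body (75 mm by 190 mm) begins 47 mm behind the grasp point.
Start: joints at [0.995, 0.342, 1.524, -0, 1.275, -0.146], TCP at [218.75, 477.277, 226.741] pointing down, gripper open.
Joint ranges: [-2.53, 2.53], [-0.77, 2.02], [0.04, 2.7], [-1, 4.14], [0.28, 2.66], [-3.11, 3.11]. Speed limits (rad/s): [2.57, 2.57, 3.14, 3.14, 3.14, 3.14].

## Interface

Orientations are given as [roll, pitch, yaw] about the fixed x, y, z axes, in that order (R = Rz(yaw) Ry(pitch) Rx(roll)).
In Python, from plant import get_obs, capture, close_job, spot_in, silhouettes, mark_of, grip_depth gives the robot as it stands.
- The arm moves only by the tool servo_tool, never from a script. Its arguments are lists of equal length, an entry for each row: "slide": the shift along the tool's x, y, z normalised to -1 to 1, where 1 is 20 cm, a list of three; "rot": the turn, a rotation vector about the tool's x, y, z normalised to -1 to 1, where 1 is pi rad, a list of three; "claw": the finger opening in mm, from 0 to 91.8. A call has 1 to 5 rows; each row is the pose to reach, as a shift and turn from the pose commanded when the call began, along the tool's axes at that moment, turning the shorter way round; what a row does not reach only later rows make up. A row lasts 1/8 s, in which the tool goes at most 62.5 mm and 10.7 degrees, less where a joint would pass 70% of its speed; a pose out of reach is approached as far as the arm can. A call with a number of a shift or a turn outside -1 to 1 is refused whole. A call with a gripper value outside its range is refused whole. The fingers move at their own pace and stop on an object; the grip force is fixed at half the most. Time passes only in rows, so rows that repeat a pose let the fingers close. It gives the time, the measured TCP pose, the force and the opening at its end, in the units of the state.
- get_obs(): the state, without advancing time (a new reading comes with each control period).
- capture(name): name is "scene" or "top"; returns a dict with "frame" (480x640x3 uint8, red, green, blue), "depth" (480x640 float32, mm along the optical axis (not along the pixel's ray), 0 where there is no reading), "vertical_fov" (degrees; the focal length in pixels is half the picture's height over the tangent of half this angle, whatever the lens; pixels are square), "cx", "cy" (the principal point, pixels), "position" and "rotation" of the camera in the world. Camera axes: x right, y down, z forward; pixel columns grow to the right and rows downward; lengths in mm; the calibration is good to about 2 mm. A picture is of the moment at which its call begins.
- close_job(): hands the job in, once; it reports no verdict.
Trained networks look in the newest picture that a camera, given by its name, has taken for a name from the list of things; names that differ only in an ending like _2 or _b are one class to them, and where a whole thing is asked for, a point or a joint stands for the part that bears it (a point fixed in the world has none). Each returns a list of dicts, best first, with "confidence" (0 to 1); they miss things now and then, are a little off and sometimes report something else, mostly with a low value. They report only what shows in the picture. A call takes as long as a camera call. They do not tell look-alikes from the thing itself.
- spot_in(query, camera): "box" ([left, top, right, bottom] in pixels, round what is visible of it).
- silhouettes(query, camera): "pixels" (480x640 bool, what is visible of it) and "box" ([left, top, right, bottom] in pixels, round what is visible of it).
- mark_of(query, camera): "xy" ([column, row] in pixels: a listed point, or the origin of a listed thing).
The state is a dict: "time": time; "joint_positions": joint angles; "dq": joint speeds; "tau": joint torques, N m; "tool_pos": TCP position; "tcp_rot": TCP orientation; "contact_force": force on the tool from outside, world axes, zero at the start; "moment": the same for the moment, N m; "grip_width": finger opening in mm.
Only numpy, scipy, OpenCV 4.12 (cv2) and the standard library are available. Lean on these libraries where they do the work, as an engineer would, in place of code of your own. Each camera call takes 0.05 s, during which the arm holds its last target. There are 200 camera calls.

## Working session

There is one attempt and no reset: what is moved stays moved. The work goes in short steps, Python scripts to look and compute and a tool call to move; the robot and the scene stay as the last step left them, time stands still between calls to the robot, and variables do not carry over. Pictures are saved under pics/ and viewed, about 12 in all and at most 16, crops included, and the job is handed in when it is done.

Besides the shell and the picture viewer there is one more tool, called after ">>>" by a JSON object that holds its "fn" and its "kwargs", one argument or row to a line. servo_tool: Moves the arm, as the interface text tells. Scaled input: -1 to 1 covers 20 cm each way for a shift and pi rad each way for a turn. Its arguments: {"type":"object","properties":{"slide":{"type":"array","items":{"type":"array","items":{"type":"number"}}},"rot":{"type":"array","items":{"type":"array","items":{"type":"number"}}},"claw":{"type":"array","items":{"type":"number"}}},"required":["slide","rot","claw"]}

```bash
mkdir -p pics; ls
cat > h.py <<'E'
import numpy as np, cv2
from plant import *
from scipy.spatial.transform import Rotation as R
def cloud(c):
    f=240/np.tan(np.radians(c["vertical_fov"])/2)
    v,u=np.mgrid[0:480,0:640]; d=c["depth"]
    p=np.stack([(u-c["cx"])/f*d,(v-c["cy"])/f*d,d],-1)
    Rm=np.array(c["rotation"])
    if Rm.shape!=(3,3): print("rot",Rm)
    return p@Rm.T+np.array(c["position"])
def save(c,n): cv2.imwrite(f"pics/{n}.png",c["frame"][:,:,::-1])
E
python3 - <<'E'
from h import *
print(get_obs())
for n in("scene","top"):
    c=capture(n); save(c,n+"0"); print(n,{k:v for k,v in c.items() if k not in("frame","depth")})
    P=cloud(c)
    for q in "stand large_bearing sleeve small_bearing lock_nut cap grease_tin wrench screwdriver".split():
        for s in silhouettes(q,n)[:4]:
            m=s["pixels"]&(c["depth"]>0)
            if m.sum()<5: print(q,"few");continue
            p=P[m]; zt=np.percentile(p[:,2],95); t=p[p[:,2]>zt-4]
            (cx,cy),r=cv2.minEnclosingCircle(t[:,:2].astype(np.float32))
            print(q,round(s["confidence"],2),np.round(s["box"]),"ztop",round(zt,1),"circ",round(cx,1),round(cy,1),round(r,1),"mid",np.round(np.median(t,0),1))
E
```

```text
pics
{'time': 0.0, 'joint_positions': array([ 9.95012348e-01,  3.42719277e-01,  1.52499761e+00, -2.83940195e-06,
        1.27536615e+00, -1.45994435e-01]), 'dq': array([-0.00019287, -0.00061642,  0.0001248 ,  0.00201714,  0.00029318,
        0.00046705]), 'tau': array([ 4.35839211e-04, -4.31261909e+01, -2.44210517e+01,  7.17068324e-02,
        5.62585273e-02, -1.53894198e-04]), 'tool_pos': array([218.52089521, 476.93393343, 226.05350994]), 'tcp_rot': array([-3.14011774e+00, -2.14128277e-04,  2.71180378e+00]), 'contact_force': array([ 0.2215181 , -0.33151598, -0.79720946]), 'moment': array([ 0.05399279, -0.02422648,  0.00525644]), 'grip_width': 91.83942310892111}
scene {'vertical_fov': 56.901836722793064, 'cx': 316.81992559308526, 'cy': 248.73353120934593, 'position': array([1079.55761099,  304.22734317,  643.98488314]), 'rotation': array([-2.34673844, -0.02088569,  2.15508791])}
rot [-2.34673844 -0.02088569  2.15508791]Traceback (most recent call last):
  File "<stdin>", line 5, in <module>
  File "h.py", line 10, in cloud
    return p@Rm.T+np.array(c["position"])
           ~~~~~~^~~~~~~~~~~~~~~~~~~~~~~~
ValueError: operands could not be broadcast together with shapes (480,640) (3,)
```

```bash
sed -i "s/    if Rm.shape.*/    Rm=R.from_euler('xyz',Rm).as_matrix()/" h.py
cat >> h.py <<'E'
def scan(n,qs,P=None,c=None):
    for q in qs.split():
        for s in silhouettes(q,n)[:4]:
            m=s["pixels"]&(c["depth"]>0)
            if m.sum()<5: print(q,"few");continue
            p=P[m]; zt=np.percentile(p[:,2],95); t=p[p[:,2]>zt-4]
            (cx,cy),r=cv2.minEnclosingCircle(t[:,:2].astype(np.float32))
            print(q,round(s["confidence"],2),np.round(s["box"]),"ztop",round(zt,1),"circ",round(cx,1),round(cy,1),round(r,1),"mid",np.round(np.median(t,0),1),"rgb",np.round(np.median(c["frame"][m],0)))
E
python3 - <<'E'
from h import *
for n in("scene","top"):
    c=capture(n); save(c,n+"0"); print(n,c["position"],c["rotation"])
    scan(n,"stand large_bearing sleeve small_bearing lock_nut cap grease_tin wrench screwdriver",cloud(c),c)
E
```

```text
scene [1079.55761099  304.22734317  643.98488314] [-2.34673844 -0.02088569  2.15508791]
stand 0.85 [198. 216. 277. 270.] ztop 45.8 circ 610.1 -195.2 8.4 mid [ 612.2 -191.9   65.6] rgb [207. 217. 217.]
large_bearing 0.76 [362. 318. 402. 354.] ztop 20.1 circ 644.4 161.0 32.1 mid [646.  162.7  18.5] rgb [250. 249. 250.]
sleeve 0.79 [355. 255. 366. 278.] ztop 25.1 circ 522.1 56.7 15.7 mid [526.   57.6  23.6] rgb [ 41.  74. 153.]
sleeve 0.59 [352. 232. 368. 243.] ztop 24.8 circ 462.3 12.6 14.6 mid [465.9  14.9  23.3] rgb [153. 151. 153.]
sleeve 0.57 [394. 226. 403. 245.] ztop 25.1 circ 398.4 75.2 15.6 mid [400.2  76.1  23.9] rgb [197. 114. 138.]
sleeve 0.47 [363. 216. 374. 231.] ztop 24.7 circ 392.1 5.9 16.7 mid [393.5   7.5  23.3] rgb [164.  40.  40.]
small_bearing 0.67 [484. 320. 545. 384.] ztop 86.6 circ 578.2 361.2 31.8 mid [579.5 362.2  85.5] rgb [222. 180.  75.]
small_bearing 0.65 [287. 280. 314. 306.] ztop 14.9 circ 641.0 -7.3 27.0 mid [643.4  -6.7  13.1] rgb [237. 236. 238.]
lock_nut 0.54 [456. 290. 476. 306.] ztop 11.7 circ 481.4 255.2 17.4 mid [486.7 254.8  10.1] rgb [156. 155. 
[... 1344 characters left out ...]
48.]
small_bearing 0.24 [459. 262. 481. 337.] ztop 14.2 circ 414.3 -414.5 94.9 mid [ 411.  -422.    11.9] rgb [250. 246. 244.]
lock_nut 0.59 [198. 271. 219. 283.] ztop 14.9 circ 480.6 253.7 17.7 mid [484.  257.2  13.2] rgb [176. 173. 170.]
cap 0.54 [393. 277. 419. 301.] ztop 33.5 circ 452.6 -253.2 22.2 mid [ 452.  -253.6   31.3] rgb [255. 255. 255.]
grease_tin 0.75 [148. 228. 180. 257.] ztop 89.2 circ 576.7 360.1 32.1 mid [579.7 361.   87. ] rgb [255. 255. 255.]
wrench 0.6 [460. 262. 485. 340.] ztop 14.0 circ 414.6 -415.8 94.9 mid [ 407.2 -422.1   11.7] rgb [248. 245. 243.]
screwdriver 0.74 [463. 212. 492. 240.] ztop 28.3 circ 604.7 -440.4 45.5 mid [ 604.7 -439.9   26. ] rgb [236.  86.  80.]
```

View pics/scene0.png

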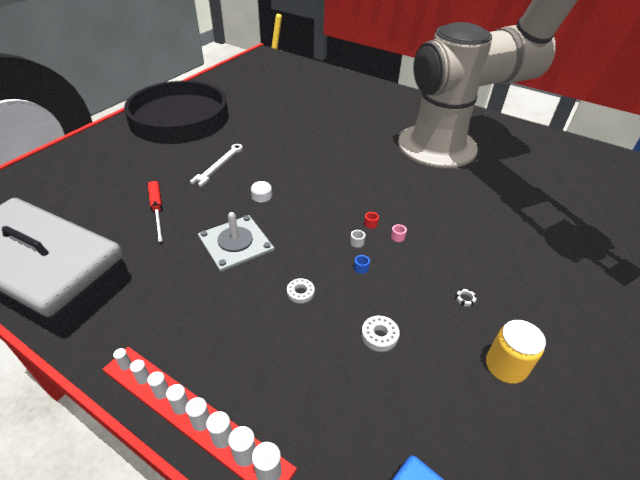

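View pics/top0.png

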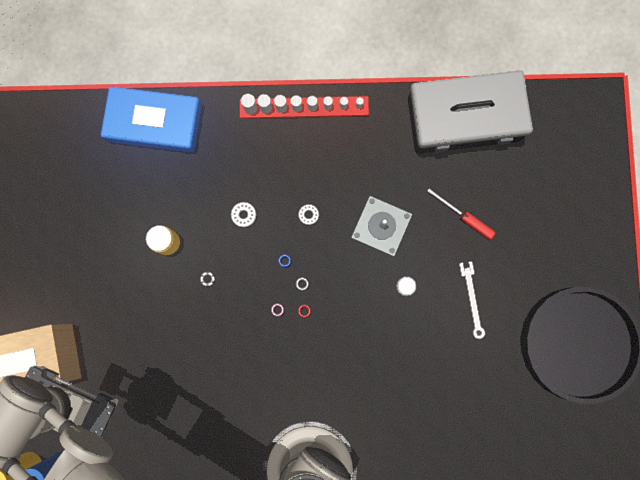

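```bash
cat > spin.py <<'E'
from h import *
from scipy.optimize import least_squares
for n,b in(("scene",1.8),("top",4)):
    c=capture(n); P=cloud(c); P[...,2]-=b
    m=(c["depth"]>0)&(np.hypot(P[...,0]-608,P[...,1]+194)<95)
    pl=P[m&(P[...,2]>6)&(P[...,2]<13)][:,:2].astype(np.float32)
    print(n,"plate",cv2.minAreaRect(pl))
    sh=P[m&(P[...,2]>14)&(P[...,2]<22)][:,:2].astype(np.float32)
    print("shoulder",cv2.minEnclosingCircle(sh),np.median(P[m&(P[...,2]>14)&(P[...,2]<22)][:,2]))
    s=P[m&(P[...,2]>30)&(P[...,2]<72)]
    s=s[np.hypot(s[:,0]-608,s[:,1]+194)<20]
    print("spindle n",len(s),least_squares(lambda q:np.hypot(s[:,0]-q[0],s[:,1]-q[1])-8,[608,-194],loss="soft_l1").x if len(s)>5 else "", s[:,2].max() if len(s) else "")
E
python3 spin.py
```

```text
scene plate ((608.444091796875, -195.72003173828125), (122.47663116455078, 120.39359283447266), 64.64510345458984)
shoulder ((609.0359497070312, -196.20458984375), 74.25672149658203) 15.060664647770363
spindle n 127 [ 607.59261538 -196.7292924 ] 71.29186313936573
top plate ((612.9873046875, -210.5556640625), (151.79981994628906, 149.17437744140625), 70.43801879882812)
shoulder ((607.5304565429688, -197.2086944580078), 72.33448791503906) 15.624015577492628
spindle n 25 [ 611.21682381 -196.2278588 ] 71.47980044609085
```

>>> {"fn": "servo_tool", "kwargs": {
  "slide": [
    [0,0,0],
    [0,0,0],
    [0,0,0]
  ],
  "rot": [
    [0,0,-0.1369],
    [0,0,-0.1369],
    [0,0,-0.1369]
  ],
  "claw": [91.8,91.8,91.8]
}}

```text
time: 1.52
tool_pos: [218.8, 477.3, 226.7]
tcp_rot: [3.142, 0.0, -3.138]
contact_force: [-0.2, -0.1, -0.0]
grip_width: 91.8
```

>>> {"fn": "servo_tool", "kwargs": {
  "slide": [
    [-0.95,-0.71,0],
    [-0.95,-0.71,0],
    [-0.95,-0.71,0],
    [-0.95,-0.71,0],
    [-0.95,-0.71,0]
  ],
  "rot": [
    [0,0,0],
    [0,0,0],
    [0,0,0],
    [0,0,0],
    [0,0,0]
  ],
  "claw": [91.8,91.8,91.8,91.8,91.8]
}}

```text
time: 2.15
tool_pos: [411.2, 333.2, 226.5]
tcp_rot: [-3.141, 0.0, 3.137]
contact_force: [-0.8, -0.1, 0.5]
grip_width: 92.0
```

>>> {"fn": "servo_tool", "kwargs": {
  "slide": [
    [-0.95,-0.71,0.3],
    [-0.95,-0.71,0.3],
    [-0.95,-0.71,0.3],
    [-0.95,-0.71,0.3],
    [-0.95,-0.71,0.3]
  ],
  "rot": [
    [0,0,0],
    [0,0,0],
    [0,0,0],
    [0,0,0],
    [0,0,0]
  ],
  "claw": [91.8,91.8,91.8,91.8,91.8]
}}

```text
time: 2.78
tool_pos: [600.0, 191.5, 164.6]
tcp_rot: [-3.141, -0.002, 3.138]
contact_force: [-0.5, 1.0, 0.9]
grip_width: 91.6
```

>>> {"fn": "servo_tool", "kwargs": {
  "slide": [
    [-0.22,-0.157,0.45],
    [-0.22,-0.157,0.45],
    [-0.22,-0.157,0.79],
    [-0.22,-0.157,0.79],
    [-0.22,-0.157,0.79]
  ],
  "rot": [
    [0,0,0],
    [0,0,0],
    [0,0,0],
    [0,0,0],
    [0,0,0]
  ],
  "claw": [91.8,91.8,91.8,91.8,91.8]
}}

```text
time: 3.4
tool_pos: [643.0, 163.5, 10.5]
tcp_rot: [3.141, 0.001, -3.14]
contact_force: [0.9, 0.5, 1.0]
grip_width: 91.2
```

>>> {"fn": "servo_tool", "kwargs": {
  "slide": [
    [0,-0.01,0.015],
    [0,-0.01,0.015],
    [0,-0.01,0.015],
    [0,-0.01,0.015],
    [0,-0.01,0.015]
  ],
  "rot": [
    [0,0,0],
    [0,0,0],
    [0,0,0],
    [0,0,0],
    [0,0,0]
  ],
  "claw": [91.8,60,60,60,60]
}}

```text
time: 4.03
tool_pos: [643.1, 160.2, 6.2]
tcp_rot: [3.141, 0.001, -3.141]
contact_force: [-0.8, 0.3, 3.2]
grip_width: 63.5
```

Run:
```python
from h import *
o=get_obs(); print(o["time"],o["tool_pos"],o["tcp_rot"],o["grip_width"],o["contact_force"])
c=capture("scene"); save(c,"s1")
cv2.imwrite("pics/s1c.png",cv2.resize(c["frame"][220:400,280:480,::-1],(800,720))[:600])
```

```text
4.025 [643.05536223 160.16708883   6.22453338] [ 3.14123132e+00  6.21078566e-04 -3.14128725e+00] 63.51865050155017 [-0.76854247  0.34085939  3.15134179]
```

View pics/s1c.png

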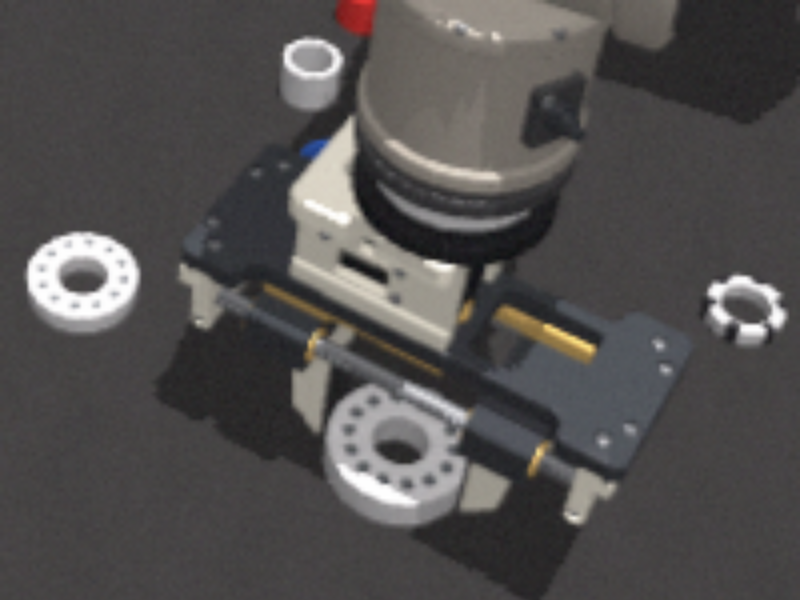

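>>> {"fn": "servo_tool", "kwargs": {
  "slide": [
    [0,0,-0.3],
    [0,0,-0.6],
    [0.09,-0.3,-0.6],
    [0.09,-0.6,-0.6],
    [0.09,-0.88,-0.6]
  ],
  "rot": [
    [0,0,0],
    [0,0,0],
    [0,0,0],
    [0,0,0],
    [0,0,0]
  ],
  "claw": [60,60,60,60,60]
}}

```text
time: 4.7
tool_pos: [624.1, -17.7, 125.2]
tcp_rot: [3.142, -0.001, -3.141]
contact_force: [0.6, 0.6, -2.1]
grip_width: 63.5
```

>>> {"fn": "servo_tool", "kwargs": {
  "slide": [
    [0.09,-0.3,0],
    [0.09,-0.6,0],
    [0.09,-0.9,0],
    [0.09,-0.9,0],
    [0.09,-0.9,0]
  ],
  "rot": [
    [0,0,0],
    [0,0,0],
    [0,0,0],
    [0,0,0],
    [0,0,0]
  ],
  "claw": [60,60,60,60,60]
}}

```text
time: 5.32
tool_pos: [606.3, -195.8, 124.8]
tcp_rot: [3.14, -0.002, 3.141]
contact_force: [-0.3, 0.2, -2.7]
grip_width: 63.6
```

Run:
```python
from h import *
o=get_obs(); print(o["time"],o["tool_pos"],o["tcp_rot"],o["grip_width"],o["contact_force"])
c=capture("scene")
cv2.imwrite("pics/s2c.png",cv2.resize(c["frame"][120:300,150:350,::-1],(800,720))[:600])
```

```text
5.325 [ 606.30249938 -195.79848174  124.7926091 ] [ 3.14028167e+00 -1.70355140e-03  3.14086733e+00] 63.61110733125609 [-0.33244991  0.17502008 -2.74588893]
```

View pics/s2c.png

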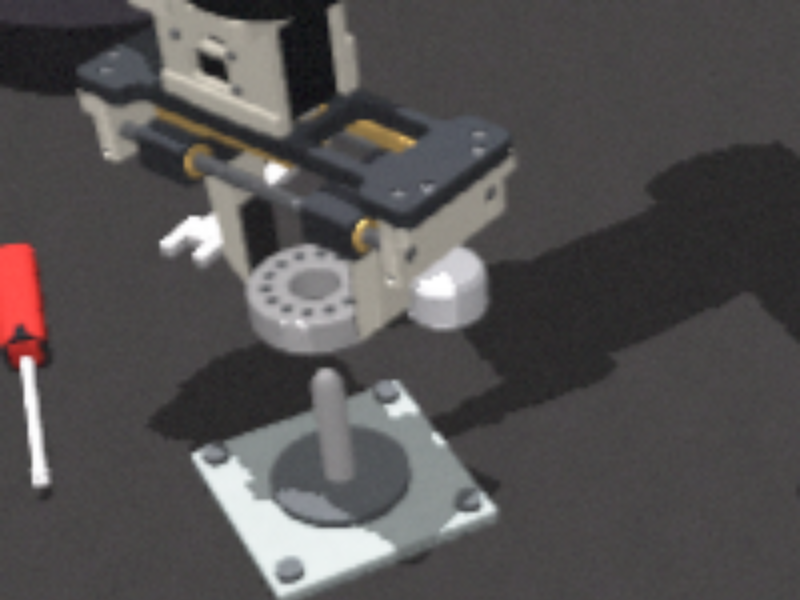

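>>> {"fn": "servo_tool", "kwargs": {
  "slide": [
    [-0.004,0,0.1],
    [-0.004,0,0.17],
    [-0.004,0,0.21],
    [-0.004,0,0.25],
    [-0.004,0,0.28]
  ],
  "rot": [
    [0,0,0],
    [0,0,0],
    [0,0,0],
    [0,0,0],
    [0,0,0]
  ],
  "claw": [60,60,60,60,60]
}}

```text
time: 6.0
tool_pos: [607.9, -195.9, 69.5]
tcp_rot: [-3.142, 0.0, -3.141]
contact_force: [-0.6, -0.4, -3.3]
grip_width: 63.9
```

>>> {"fn": "servo_tool", "kwargs": {
  "slide": [
    [0,0,0.12],
    [0,0,0.18],
    [0,0,0.225],
    [0,0,0.225],
    [0,0,0.225]
  ],
  "rot": [
    [0,0,0],
    [0,0,0],
    [0,0,0],
    [0,0,0],
    [0,0,0]
  ],
  "claw": [60,60,60,60,60]
}}

```text
time: 6.62
tool_pos: [608.2, -196.2, 25.4]
tcp_rot: [-3.141, 0.001, -3.141]
contact_force: [0.7, -0.4, -1.7]
grip_width: 63.5
```

>>> {"fn": "servo_tool", "kwargs": {
  "slide": [
    [0,0,0],
    [0,0,0],
    [0,0,0],
    [0,0,-0.2],
    [0,0,-0.5]
  ],
  "rot": [
    [0,0,0],
    [0,0,0],
    [0,0,0],
    [0,0,0],
    [0,0,0]
  ],
  "claw": [80,80,80,80,80]
}}

```text
time: 7.25
tool_pos: [606.6, -195.5, 124.0]
tcp_rot: [3.14, -0.004, -3.141]
contact_force: [0.5, -0.5, 0.4]
grip_width: 79.8
```

>>> {"fn": "servo_tool", "kwargs": {
  "slide": [
    [0.2,0.25,0],
    [0.38,0.52,0],
    [0.55,0.78,0],
    [0.725,1.0,0],
    [0.725,1.0,0]
  ],
  "rot": [
    [0,0,0],
    [0,0,0],
    [0,0,0],
    [0,0,0],
    [0,0,0]
  ],
  "claw": [60,50,50,50,50]
}}

```text
time: 7.88
tool_pos: [459.9, 6.7, 125.1]
tcp_rot: [3.141, -0.002, -3.138]
contact_force: [1.4, -1.2, 0.1]
grip_width: 49.9
```

```bash
cat > chk.py <<'E'
import sys
from h import *
n,name=sys.argv[1],sys.argv[2]
o=get_obs(); print(o["time"],o["tool_pos"],o["grip_width"],o["contact_force"])
c=capture("scene"); P=cloud(c); P[...,2]-=1.8
cv2.imwrite(f"pics/{name}.png",cv2.resize(c["frame"][160:310,140:340,::-1],(800,600),interpolation=cv2.INTER_CUBIC))
m=(c["depth"]>0)&(np.hypot(P[...,0]-608,P[...,1]+196)<37)&(P[...,2]>18)&(P[...,2]<110)
p=P[m]; print("z hist",[(int(a),int(b)) for b,a in zip(*np.histogram(p[:,2],np.arange(18,106,3))) if b])
for z0,z1 in eval(sys.argv[3]):
    q=p[(p[:,2]>z0)&(p[:,2]<z1)]
    if len(q)>5: print(z0,z1,"circ",cv2.minEnclosingCircle(q[:,:2].astype(np.float32)),"z med",np.median(q[:,2]),"tilt",np.linalg.lstsq(np.c_[q[:,:2]-q[:,:2].mean(0),np.ones(len(q))],q[:,2],rcond=None)[0])
E
python3 chk.py scene a1 "[(31,37)]"
```

```text
7.875 [459.93527936   6.69314239 125.06687403] 49.91762047122924 [ 1.43995965 -1.21973745  0.07079361]
z hist [(18, 34), (21, 43), (24, 39), (27, 53), (30, 274), (33, 141), (36, 8), (39, 8), (42, 9), (45, 9), (48, 11), (51, 6), (54, 9), (57, 10), (60, 6), (63, 15), (66, 9), (69, 10), (72, 9), (75, 14), (78, 16), (81, 3)]
31 37 circ ((609.3490600585938, -195.51820373535156), 32.30162048339844) z med 32.6654102504519 tilt [ 9.14393370e-04 -8.11098371e-04  3.27979298e+01]
```

View pics/a1.png

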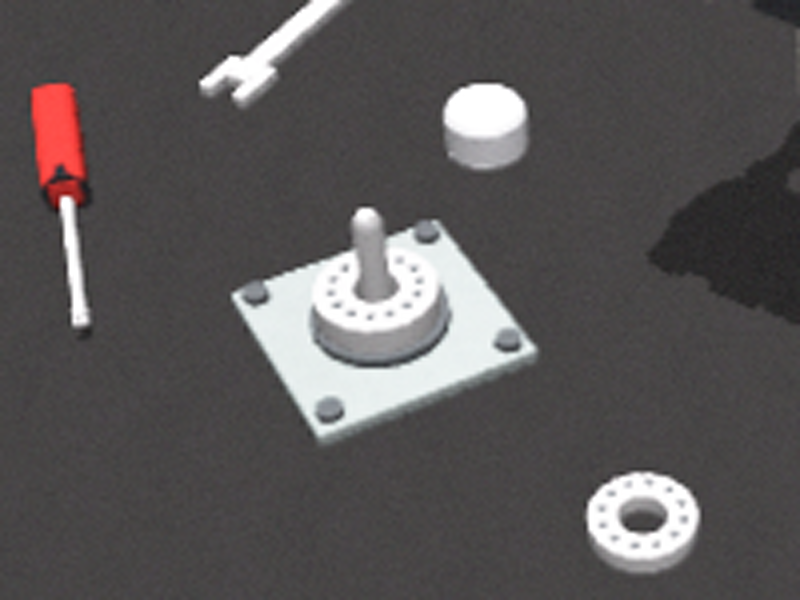

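>>> {"fn": "servo_tool", "kwargs": {
  "slide": [
    [-0.005,0.025,0.2],
    [-0.005,0.025,0.3],
    [-0.005,0.025,0.38],
    [-0.005,0.025,0.38],
    [-0.005,0.025,0.38]
  ],
  "rot": [
    [0,0,0],
    [0,0,0],
    [0,0,0],
    [0,0,0],
    [0,0,0]
  ],
  "claw": [50,50,50,50,50]
}}

```text
time: 8.55
tool_pos: [464.6, 8.3, 49.2]
tcp_rot: [-3.141, 0.001, 3.141]
contact_force: [-0.2, -1.0, -0.2]
grip_width: 49.9
```

>>> {"fn": "servo_tool", "kwargs": {
  "slide": [
    [0.009,0.018,0.1],
    [0.009,0.018,0.205],
    [0.009,0.018,0.205],
    [0.009,0.018,0.205],
    [0.009,0.018,0.205]
  ],
  "rot": [
    [0,0,0],
    [0,0,0],
    [0,0,0],
    [0,0,0],
    [0,0,0]
  ],
  "claw": [50,50,50,50,50]
}}

```text
time: 9.18
tool_pos: [462.7, 12.4, 8.7]
tcp_rot: [-3.141, 0.002, -3.141]
contact_force: [0.5, 1.0, 1.1]
grip_width: 49.7
```

>>> {"fn": "servo_tool", "kwargs": {
  "slide": [
    [0,0,0],
    [0,0,0],
    [0,0,0],
    [0,0,0],
    [0,0,0]
  ],
  "rot": [
    [0,0,0],
    [0,0,0],
    [0,0,0],
    [0,0,0],
    [0,0,0]
  ],
  "claw": [26,26,26,26,26]
}}

```text
time: 9.8
tool_pos: [462.0, 12.5, 7.9]
tcp_rot: [3.142, 0.0, -3.141]
contact_force: [-1.1, 1.1, 4.4]
grip_width: 29.3
```

>>> {"fn": "servo_tool", "kwargs": {
  "slide": [
    [0,0,-0.3],
    [0,0,-0.6],
    [-0.2,-0.25,-0.6],
    [-0.38,-0.5,-0.6],
    [-0.4,-0.6,-0.6]
  ],
  "rot": [
    [0,0,0],
    [0,0,0],
    [0,0,0],
    [0,0,0],
    [0,0,0]
  ],
  "claw": [26,26,26,26,26]
}}

```text
time: 10.42
tool_pos: [543.4, -110.1, 127.3]
tcp_rot: [-3.141, 0.001, 3.14]
contact_force: [-0.2, -0.6, -0.7]
grip_width: 29.5
```

>>> {"fn": "servo_tool", "kwargs": {
  "slide": [
    [-0.18,-0.24,0],
    [-0.325,-0.44,0],
    [-0.325,-0.44,0],
    [-0.325,-0.44,0],
    [-0.325,-0.44,0]
  ],
  "rot": [
    [0,0,0],
    [0,0,0],
    [0,0,0],
    [0,0,0],
    [0,0,0]
  ],
  "claw": [26,26,26,26,26]
}}

```text
time: 11.05
tool_pos: [606.2, -194.0, 127.6]
tcp_rot: [3.141, -0.001, -3.14]
contact_force: [0.1, 0.8, -0.9]
grip_width: 29.1
```

Run:
```python
from h import *
o=get_obs(); print(o["time"],o["tool_pos"],o["grip_width"],o["contact_force"])
c=capture("scene"); P=cloud(c); P[...,2]-=1.8
m=(c["depth"]>0)&(np.hypot(P[...,0]-608,P[...,1]+196)<25)&(P[...,2]>100)&(P[...,2]<150)
for s in silhouettes("sleeve","scene")[:5]:
    k=s["pixels"]&m
    if k.sum()>10:
        p=P[k]; zt=np.percentile(p[:,2],95); t=p[(p[:,2]>zt-4)]
        print("held",s["confidence"],zt,cv2.minEnclosingCircle(t[:,:2].astype(np.float32)), p.min(0),p.max(0))
```

```text
11.05 [ 606.15538301 -194.00002166  127.58714832] 29.13952837122183 [ 0.14802235  0.80196372 -0.86907294]
held 0.71 142.38465941035395 ((606.6229248046875, -193.78384399414062), 15.140460968017578) [ 594.20798722 -208.34016127  118.95680986] [ 620.78876712 -180.86812396  143.88626044]
```

>>> {"fn": "servo_tool", "kwargs": {
  "slide": [
    [-0.007,-0.01,0.1],
    [-0.007,-0.01,0.17],
    [-0.007,-0.01,0.21],
    [-0.007,-0.01,0.25],
    [-0.007,-0.01,0.28]
  ],
  "rot": [
    [0,0,0],
    [0,0,0],
    [0,0,0],
    [0,0,0],
    [0,0,0]
  ],
  "claw": [26,26,26,26,26]
}}

```text
time: 11.78
tool_pos: [608.4, -197.4, 71.4]
tcp_rot: [3.142, 0.0, -3.141]
contact_force: [0.0, 0.3, -1.4]
grip_width: 29.5
```

>>> {"fn": "servo_tool", "kwargs": {
  "slide": [
    [0,0.005,0.08],
    [0,0.005,0.14],
    [0,0.005,0.14],
    [0,0.005,0.14],
    [0,0.005,0.14]
  ],
  "rot": [
    [0,0,0],
    [0,0,0],
    [0,0,0],
    [0,0,0],
    [0,0,0]
  ],
  "claw": [26,26,26,26,26]
}}

```text
time: 12.4
tool_pos: [608.5, -196.5, 43.9]
tcp_rot: [-3.142, 0.0, -3.141]
contact_force: [-0.5, -0.1, -0.4]
grip_width: 29.3
```

>>> {"fn": "servo_tool", "kwargs": {
  "slide": [
    [0,0,0],
    [0,0,0],
    [0,0,0],
    [0,0,-0.2],
    [0,0,-0.4]
  ],
  "rot": [
    [0,0,0],
    [0,0,0],
    [0,0,0],
    [0,0,0],
    [0,0,0]
  ],
  "claw": [50,50,50,50,50]
}}

```text
time: 13.02
tool_pos: [608.1, -196.3, 124.3]
tcp_rot: [3.141, -0.001, -3.141]
contact_force: [-0.2, -0.5, 0.5]
grip_width: 50.2
```

>>> {"fn": "servo_tool", "kwargs": {
  "slide": [
    [-0.05,0.3,0],
    [-0.1,0.6,0],
    [-0.165,0.94,0],
    [-0.165,0.94,0],
    [-0.165,0.94,0]
  ],
  "rot": [
    [0,0,0],
    [0,0,0],
    [0,0,0],
    [0,0,0],
    [0,0,0]
  ],
  "claw": [80,80,80,80,80]
}}

```text
time: 13.65
tool_pos: [641.3, -8.2, 123.7]
tcp_rot: [-3.141, 0.0, -3.14]
contact_force: [1.1, 0.1, -0.2]
grip_width: 80.1
```

```bash
python3 chk.py scene a2 "[(31,37),(55,61)]"
```

```text
13.65 [641.2934958   -8.24898547 123.73045391] 80.1096406699993 [ 1.07655435  0.08856412 -0.15504785]
z hist [(18, 30), (21, 39), (24, 35), (27, 34), (30, 225), (33, 132), (36, 13), (39, 18), (42, 18), (45, 20), (48, 22), (51, 30), (54, 44), (57, 14), (60, 11), (63, 12), (66, 4), (69, 11), (72, 12), (75, 15), (78, 16), (81, 2)]
31 37 circ ((610.4502563476562, -195.81729125976562), 32.5366096496582) z med 32.76538619959179 tilt [-3.07238634e-03 -1.90617362e-04  3.28608287e+01]
55 61 circ ((608.3521728515625, -195.9987030029297), 14.967185974121094) z med 56.63012804836667 tilt [1.28966283e-02 1.24178597e-02 5.67985452e+01]
```

>>> {"fn": "servo_tool", "kwargs": {
  "slide": [
    [0,0,0.2],
    [0,0,0.4],
    [0,0,0.48],
    [0,0,0.48],
    [0,0,0.48]
  ],
  "rot": [
    [0,0,0],
    [0,0,0],
    [0,0,0],
    [0,0,0],
    [0,0,0]
  ],
  "claw": [80,80,80,80,80]
}}

```text
time: 14.32
tool_pos: [642.5, -9.1, 29.4]
tcp_rot: [-3.141, 0.003, 3.141]
contact_force: [-0.3, -0.1, 0.5]
grip_width: 80.2
```

Sleeve seated (top ≈58). Now the small bearing.

>>> {"fn": "servo_tool", "kwargs": {
  "slide": [
    [0.003,0.003,0.125],
    [0.003,0.003,0.125],
    [0.003,0.003,0.125],
    [0.003,0.003,0.125],
    [0.003,0.003,0.125]
  ],
  "rot": [
    [0,0,0],
    [0,0,0],
    [0,0,0],
    [0,0,0],
    [0,0,0]
  ],
  "claw": [80,80,60,48,48]
}}

```text
time: 14.95
tool_pos: [641.1, -7.8, 3.5]
tcp_rot: [-3.141, 0.001, -3.141]
contact_force: [0.6, -0.5, -0.3]
grip_width: 54.7
```

>>> {"fn": "servo_tool", "kwargs": {
  "slide": [
    [0,0,0],
    [0,0,0],
    [0,0,0],
    [0,0,0],
    [0,0,0]
  ],
  "rot": [
    [0,0,0],
    [0,0,0],
    [0,0,0],
    [0,0,0],
    [0,0,0]
  ],
  "claw": [48,48,48,48,48]
}}

```text
time: 15.58
tool_pos: [641.0, -7.8, 3.3]
tcp_rot: [3.142, 0.001, -3.141]
contact_force: [-1.4, 0.5, 5.1]
grip_width: 50.7
```

>>> {"fn": "servo_tool", "kwargs": {
  "slide": [
    [0,0,-0.3],
    [0,0,-0.6],
    [0.05,-0.3,-0.6],
    [0.1,-0.6,-0.6],
    [0.165,-0.85,-0.6]
  ],
  "rot": [
    [0,0,0],
    [0,0,0],
    [0,0,0],
    [0,0,0],
    [0,0,0]
  ],
  "claw": [48,48,48,48,48]
}}

```text
time: 16.2
tool_pos: [607.0, -179.7, 122.2]
tcp_rot: [3.142, -0.001, -3.141]
contact_force: [0.3, -0.1, -0.8]
grip_width: 50.4
```

>>> {"fn": "servo_tool", "kwargs": {
  "slide": [
    [0,-0.09,0],
    [0,-0.09,0],
    [0,-0.09,0]
  ],
  "rot": [
    [0,0,0],
    [0,0,0],
    [0,0,0]
  ],
  "claw": [48,48,48]
}}

```text
time: 16.58
tool_pos: [608.0, -194.2, 122.4]
tcp_rot: [3.141, -0.0, -3.14]
contact_force: [0.1, 0.3, -1.4]
grip_width: 50.6
```

```bash
cat > held.py <<'E'
import sys
from h import *
o=get_obs(); print(o["time"],o["tool_pos"],o["grip_width"],o["contact_force"])
c=capture("scene"); P=cloud(c); P[...,2]-=1.8
m=(c["depth"]>0)&(np.hypot(P[...,0]-608,P[...,1]+196)<45)&(P[...,2]>95)&(P[...,2]<150)
for s in silhouettes(sys.argv[1],"scene")[:5]:
    k=s["pixels"]&m
    if k.sum()>10:
        p=P[k]; zt=np.percentile(p[:,2],93); t=p[(p[:,2]>zt-4)&(p[:,2]<zt+2)]
        print("held",s["confidence"],zt,cv2.minEnclosingCircle(t[:,:2].astype(np.float32)), p.min(0),p.max(0))
E
python3 held.py small_bearing
```

```text
16.575 [ 607.96737828 -194.22916906  122.35219669] 50.566579916277675 [ 0.09944399  0.28322765 -1.43579692]
held 0.67 131.5038011193156 ((607.945556640625, -193.99156188964844), 26.859251022338867) [ 585.73491345 -220.68301078  117.58923458] [ 634.70279886 -168.89159302  132.41443738]
```

>>> {"fn": "servo_tool", "kwargs": {
  "slide": [
    [0,-0.009,0.1],
    [0,-0.009,0.17],
    [0,-0.009,0.21],
    [0,-0.009,0.25],
    [0,-0.009,0.25]
  ],
  "rot": [
    [0,0,0],
    [0,0,0],
    [0,0,0],
    [0,0,0],
    [0,0,0]
  ],
  "claw": [48,48,48,48,48]
}}

```text
time: 17.3
tool_pos: [607.5, -197.4, 72.2]
tcp_rot: [3.141, -0.001, -3.141]
contact_force: [0.2, 0.6, -0.6]
grip_width: 50.9
```

>>> {"fn": "servo_tool", "kwargs": {
  "slide": [
    [0,0,0.03],
    [0,0,0.045],
    [0,0,0.045],
    [0,0,0.045]
  ],
  "rot": [
    [0,0,0],
    [0,0,0],
    [0,0,0],
    [0,0,0]
  ],
  "claw": [48,48,48,48]
}}

```text
time: 17.8
tool_pos: [607.8, -197.7, 63.9]
tcp_rot: [-3.142, 0.0, -3.141]
contact_force: [0.4, 0.1, -1.2]
grip_width: 50.7
```

>>> {"fn": "servo_tool", "kwargs": {
  "slide": [
    [0,0.008,0.008],
    [0,0.008,0.008],
    [0,0.008,0.008]
  ],
  "rot": [
    [0,0,0],
    [0,0,0],
    [0,0,0]
  ],
  "claw": [48,48,48]
}}

```text
time: 18.18
tool_pos: [607.8, -196.0, 62.1]
tcp_rot: [3.142, 0.0, -3.141]
contact_force: [0.2, 0.7, -2.5]
grip_width: 50.7
```

>>> {"fn": "servo_tool", "kwargs": {
  "slide": [
    [0,0,0],
    [0,0,0],
    [0,0,0],
    [0,0,-0.2],
    [0,0,-0.35]
  ],
  "rot": [
    [0,0,0],
    [0,0,0],
    [0,0,0],
    [0,0,0],
    [0,0,0]
  ],
  "claw": [65,65,65,65,65]
}}

```text
time: 18.8
tool_pos: [608.0, -196.1, 133.4]
tcp_rot: [-3.141, 0.001, -3.141]
contact_force: [0.2, 1.1, 0.1]
grip_width: 64.9
```

>>> {"fn": "servo_tool", "kwargs": {
  "slide": [
    [0.09,0.3,0],
    [0.18,0.6,0],
    [0.26,0.9,0],
    [0.26,0.9,0]
  ],
  "rot": [
    [0,0,0],
    [0,0,0],
    [0,0,0],
    [0,0,0]
  ],
  "claw": [60,60,60,60]
}}

```text
time: 19.3
tool_pos: [554.4, -12.1, 132.5]
tcp_rot: [3.141, -0.001, -3.136]
contact_force: [0.6, -0.2, 0.8]
grip_width: 59.7
```

```bash
python3 chk.py scene a3 "[(67,74)]"
```

```text
19.3 [554.44866327 -12.14342975 132.54770428] 59.65949203312089 [ 0.62132226 -0.17399131  0.80569162]
z hist [(18, 30), (21, 33), (24, 32), (27, 47), (30, 216), (33, 99), (36, 16), (39, 15), (42, 13), (45, 7), (54, 4), (57, 21), (60, 31), (63, 49), (66, 127), (69, 173), (72, 14), (75, 14), (78, 16), (81, 4)]
67 74 circ ((608.1361694335938, -195.85943603515625), 26.394184112548828) z med 69.3906846912051 tilt [-4.85806504e-03 -2.22233805e-03  6.94394903e+01]
```

>>> {"fn": "servo_tool", "kwargs": {
  "slide": [
    [0.09,0.3,0],
    [0.18,0.6,0],
    [0.26,0.9,0],
    [0.26,0.9,0]
  ],
  "rot": [
    [0,0,0],
    [0,0,0],
    [0,0,0],
    [0,0,0]
  ],
  "claw": [60,60,60,60]
}}

```text
time: 19.85
tool_pos: [503.2, 166.4, 132.3]
tcp_rot: [3.141, 0.0, -3.137]
contact_force: [-0.3, -0.8, 0.6]
grip_width: 60.0
```

>>> {"fn": "servo_tool", "kwargs": {
  "slide": [
    [0.115,0.25,0.1],
    [0.115,0.45,0.3],
    [0.115,0.45,0.5],
    [0.115,0.45,0.5],
    [0.115,0.45,0.5]
  ],
  "rot": [
    [0,0,0],
    [0,0,0],
    [0,0,0],
    [0,0,0],
    [0,0,0]
  ],
  "claw": [60,60,60,60,60]
}}

```text
time: 20.48
tool_pos: [482.3, 252.9, 33.3]
tcp_rot: [3.141, 0.002, 3.14]
contact_force: [-1.0, -0.6, 0.5]
grip_width: 60.0
```

View pics/a3.png

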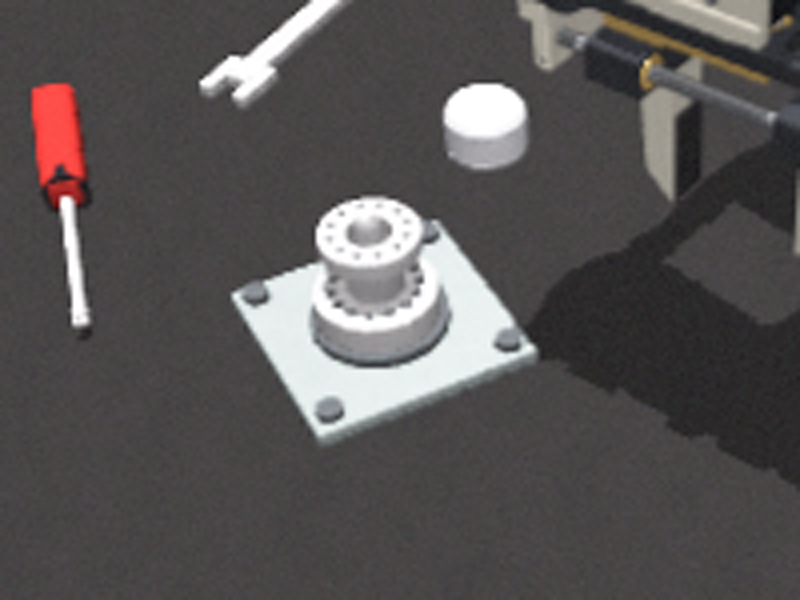

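>>> {"fn": "servo_tool", "kwargs": {
  "slide": [
    [0.006,0.008,0.15],
    [0.006,0.008,0.15],
    [0.006,0.008,0.15],
    [0.006,0.008,0.15],
    [0.006,0.008,0.15]
  ],
  "rot": [
    [0,0,0],
    [0,0,0],
    [0,0,0],
    [0,0,0],
    [0,0,0]
  ],
  "claw": [60,60,50,40,32]
}}

```text
time: 21.1
tool_pos: [480.1, 255.7, 3.1]
tcp_rot: [3.141, 0.002, -3.141]
contact_force: [-0.4, -0.5, 5.0]
grip_width: 35.2
```

>>> {"fn": "servo_tool", "kwargs": {
  "slide": [
    [0,0,0],
    [0,0,0],
    [0,0,0],
    [0,0,0],
    [0,0,0]
  ],
  "rot": [
    [0,0,0],
    [0,0,0],
    [0,0,0],
    [0,0,0],
    [0,0,0]
  ],
  "claw": [32,32,32,32,32]
}}

```text
time: 21.72
tool_pos: [480.0, 255.7, 3.1]
tcp_rot: [3.141, 0.002, -3.141]
contact_force: [-0.6, -1.5, 6.7]
grip_width: 34.5
```

>>> {"fn": "servo_tool", "kwargs": {
  "slide": [
    [0,0,-0.3],
    [0,0,-0.65],
    [-0.08,-0.27,-0.65],
    [-0.16,-0.54,-0.65],
    [-0.22,-0.8,-0.65]
  ],
  "rot": [
    [0,0,0],
    [0,0,0],
    [0,0,0],
    [0,0,0],
    [0,0,0]
  ],
  "claw": [32,32,32,32,32]
}}

```text
time: 22.35
tool_pos: [523.8, 94.1, 132.5]
tcp_rot: [3.141, 0.001, -3.141]
contact_force: [0.6, 0.7, -1.0]
grip_width: 34.5
```

>>> {"fn": "servo_tool", "kwargs": {
  "slide": [
    [-0.08,-0.28,0],
    [-0.16,-0.56,0],
    [-0.26,-0.85,0],
    [-0.26,-0.9,0]
  ],
  "rot": [
    [0,0,0],
    [0,0,0],
    [0,0,0],
    [0,0,0]
  ],
  "claw": [32,32,32,32]
}}

```text
time: 22.85
tool_pos: [576.2, -88.1, 131.8]
tcp_rot: [-3.141, 0.001, 3.138]
contact_force: [-0.2, 1.2, -0.6]
grip_width: 34.9
```

>>> {"fn": "servo_tool", "kwargs": {
  "slide": [
    [-0.08,-0.28,0],
    [-0.155,-0.555,0],
    [-0.155,-0.555,0],
    [-0.155,-0.555,0]
  ],
  "rot": [
    [0,0,0],
    [0,0,0],
    [0,0,0],
    [0,0,0]
  ],
  "claw": [32,32,32,32]
}}

```text
time: 23.35
tool_pos: [606.0, -194.2, 131.6]
tcp_rot: [3.14, -0.001, -3.141]
contact_force: [0.8, 0.3, -0.7]
grip_width: 34.4
```

```bash
python3 held.py lock_nut; python3 chk.py scene a4 "[]"
```

```text
23.35 [ 605.95846448 -194.16288773  131.59632858] 34.41015314889469 [ 0.81820751  0.30298645 -0.69722623]
held 0.66 137.47817082796863 ((605.708251953125, -194.1638641357422), 18.214351654052734) [ 592.12874265 -209.97990342  127.74224754] [ 623.93479778 -177.66100295  138.20696591]
23.45 [ 606.22851718 -193.5516651   132.07894656] 34.90961643837663 [-0.76769964 -0.26205814 -0.3743569 ]
z hist [(18, 28), (21, 36), (24, 33), (27, 39), (30, 206), (33, 115), (36, 18), (39, 16), (42, 16), (45, 5), (54, 4), (57, 27), (60, 31), (63, 41), (66, 123), (69, 180), (72, 14), (75, 13), (78, 16), (81, 3)]
```

View pics/a4.png

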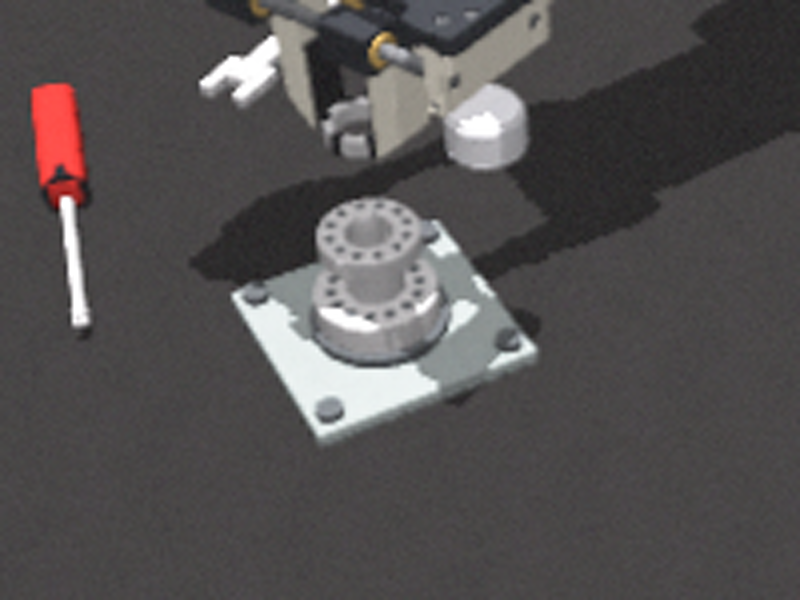

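>>> {"fn": "servo_tool", "kwargs": {
  "slide": [
    [-0.01,-0.01,0.08],
    [-0.01,-0.01,0.15],
    [-0.01,-0.01,0.2],
    [-0.01,-0.01,0.22],
    [-0.01,-0.01,0.22]
  ],
  "rot": [
    [0,0,0],
    [0,0,0],
    [0,0,0],
    [0,0,0],
    [0,0,0]
  ],
  "claw": [32,32,32,32,32]
}}

```text
time: 24.12
tool_pos: [608.5, -197.4, 87.8]
tcp_rot: [3.141, -0.0, -3.141]
contact_force: [-0.5, -0.5, -0.3]
grip_width: 34.6
```

```bash
sed 's/>95)/>86)/' held.py > held2.py; python3 held2.py lock_nut
```

```text
24.125 [ 608.45721153 -197.41067044   87.76493792] 34.57040845885712 [-0.46845922 -0.50250595 -0.28815579]
held 0.54 94.21044223436833 ((610.9754028320312, -199.24844360351562), 17.99398422241211) [ 596.55691659 -213.40752768   86.02087605] [ 626.02712682 -182.49533788   95.11706445]
```

>>> {"fn": "servo_tool", "kwargs": {
  "slide": [
    [0.006,0.008,0.02],
    [0.006,0.008,0.04],
    [0.006,0.008,0.06],
    [0.006,0.008,0.065],
    [0.006,0.008,0.065]
  ],
  "rot": [
    [0,0,0],
    [0,0,0],
    [0,0,0],
    [0,0,0],
    [0,0,0]
  ],
  "claw": [32,32,32,32,32]
}}

```text
time: 24.85
tool_pos: [607.4, -195.8, 75.0]
tcp_rot: [3.141, -0.0, -3.141]
contact_force: [-0.6, -0.3, 0.1]
grip_width: 34.5
```

>>> {"fn": "servo_tool", "kwargs": {
  "slide": [
    [0,0,0],
    [0,0,0],
    [0,0,0],
    [0,0,-0.15],
    [0,0,-0.3]
  ],
  "rot": [
    [0,0,0],
    [0,0,0],
    [0,0,0],
    [0,0,0],
    [0,0,0]
  ],
  "claw": [50,50,50,50,50]
}}

```text
time: 25.48
tool_pos: [607.2, -195.7, 135.6]
tcp_rot: [3.141, -0.001, -3.141]
contact_force: [-0.2, -0.5, 0.3]
grip_width: 50.0
```

>>> {"fn": "servo_tool", "kwargs": {
  "slide": [
    [0.2,-0.1,-0.1],
    [0.4,-0.15,-0.1],
    [0.6,-0.2,-0.1],
    [0.77,-0.28,-0.1],
    [0.77,-0.28,-0.1]
  ],
  "rot": [
    [0,0,0],
    [0,0,0],
    [0,0,0],
    [0,0,0],
    [0,0,0]
  ],
  "claw": [70,70,70,70,70]
}}

```text
time: 26.1
tool_pos: [451.7, -252.6, 155.5]
tcp_rot: [-3.142, -0.0, 3.139]
contact_force: [0.3, 0.4, 0.4]
grip_width: 70.0
```

```bash
python3 chk.py scene a5 "[(67,73),(77,86),(76.5,82)]"
```

```text
26.1 [ 451.73228404 -252.63765723  155.53872641] 69.95318104074529 [0.28338638 0.43904509 0.40755488]
z hist [(18, 39), (21, 29), (24, 38), (27, 40), (30, 195), (33, 115), (36, 21), (39, 18), (42, 13), (45, 6), (54, 3), (57, 19), (60, 34), (63, 31), (66, 72), (69, 114), (72, 34), (75, 63), (78, 101), (81, 7)]
67 73 circ ((608.325439453125, -194.3800048828125), 26.036415100097656) z med 69.65406199769622 tilt [-5.74890281e-03 -1.32566249e-02  6.97409957e+01]
77 86 circ ((607.37158203125, -196.2345733642578), 19.59899139404297) z med 79.31408903034612 tilt [ 6.03750212e-03 -9.09019211e-03  7.91745953e+01]
76.5 82 circ ((607.37158203125, -196.2345733642578), 19.59899139404297) z med 79.18471452173897 tilt [ 5.63051356e-05 -9.30814305e-03  7.90398291e+01]
```

View pics/a5.png

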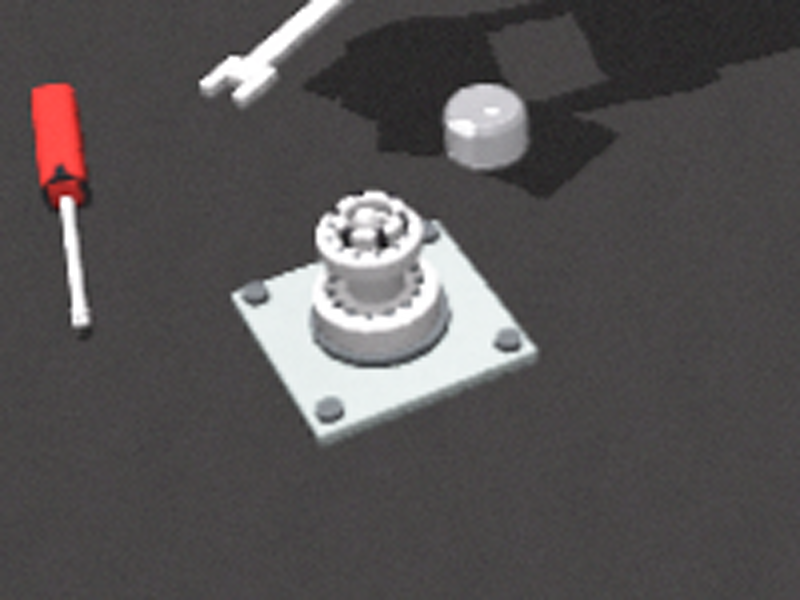

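>>> {"fn": "servo_tool", "kwargs": {
  "slide": [
    [0,0,0.3],
    [0,0,0.5],
    [0,0,0.62],
    [0,0,0.735],
    [0,0,0.735]
  ],
  "rot": [
    [0,0,0],
    [0,0,0],
    [0,0,0],
    [0,0,0],
    [0,0,0]
  ],
  "claw": [70,70,70,70,70]
}}

```text
time: 26.78
tool_pos: [453.4, -250.8, 6.6]
tcp_rot: [3.139, -0.002, -3.14]
contact_force: [-0.1, -0.9, -0.0]
grip_width: 70.1
```

>>> {"fn": "servo_tool", "kwargs": {
  "slide": [
    [0,0,0],
    [0,0,0],
    [0,0,0],
    [0,0,0],
    [0,0,0]
  ],
  "rot": [
    [0,0,0],
    [0,0,0],
    [0,0,0],
    [0,0,0],
    [0,0,0]
  ],
  "claw": [70,60,44,44,44]
}}

```text
time: 27.4
tool_pos: [453.7, -252.1, 8.6]
tcp_rot: [-3.141, 0.001, -3.141]
contact_force: [-0.5, -0.1, 3.8]
grip_width: 47.0
```

>>> {"fn": "servo_tool", "kwargs": {
  "slide": [
    [0,0,-0.3],
    [0,0,-0.6],
    [-0.25,0.1,-0.65],
    [-0.5,0.2,-0.65],
    [-0.6,0.28,-0.65]
  ],
  "rot": [
    [0,0,0],
    [0,0,0],
    [0,0,0],
    [0,0,0],
    [0,0,0]
  ],
  "claw": [44,44,44,44,44]
}}

```text
time: 28.02
tool_pos: [575.4, -194.8, 138.0]
tcp_rot: [-3.141, 0.001, -3.14]
contact_force: [-0.6, 0.0, -1.4]
grip_width: 46.8
```

>>> {"fn": "servo_tool", "kwargs": {
  "slide": [
    [-0.17,0,0],
    [-0.17,0,0],
    [-0.17,0,0],
    [-0.17,0,0]
  ],
  "rot": [
    [0,0,0],
    [0,0,0],
    [0,0,0],
    [0,0,0]
  ],
  "claw": [44,44,44,44]
}}

```text
time: 28.52
tool_pos: [606.5, -196.0, 138.1]
tcp_rot: [3.141, -0.001, 3.141]
contact_force: [0.2, 0.5, -0.7]
grip_width: 47.0
```

```bash
sed -i 's/<150)/<175)/;s/zt-4/zt-20/' held.py; python3 held.py cap
python3 - <<'E'
from h import *
c=capture("scene"); cv2.imwrite("pics/a6.png",cv2.resize(c["frame"][120:270,140:340,::-1],(800,600),interpolation=cv2.INTER_CUBIC))
E
```

```text
28.525 [ 606.45346961 -196.04097338  138.07198244] 46.97056621032231 [ 0.1878177   0.5268262  -0.70488025]
held 0.6 156.68806864079588 ((605.478759765625, -192.59613037109375), 25.040624618530273) [ 590.71440266 -216.22647207  128.99348841] [ 628.3457372  -169.86135529  159.81142183]
```

View pics/a6.png

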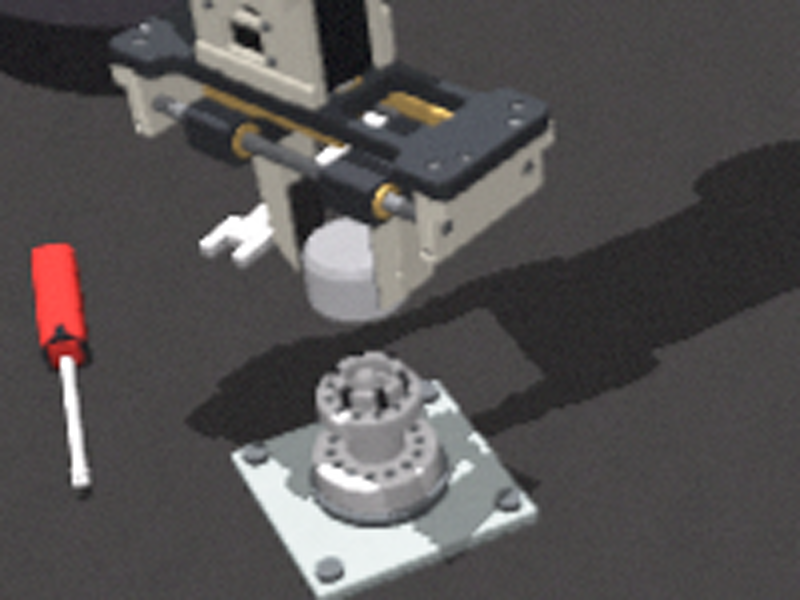

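>>> {"fn": "servo_tool", "kwargs": {
  "slide": [
    [-0.0125,0,0.08],
    [-0.0125,0,0.15],
    [-0.0125,0,0.2],
    [-0.0125,0,0.22],
    [-0.0125,0,0.22]
  ],
  "rot": [
    [0,0,0],
    [0,0,0],
    [0,0,0],
    [0,0,0],
    [0,0,0]
  ],
  "claw": [44,44,44,44,44]
}}

```text
time: 29.3
tool_pos: [609.8, -195.7, 93.8]
tcp_rot: [3.141, -0.0, -3.141]
contact_force: [-0.3, -0.5, -0.4]
grip_width: 46.8
```

Run:
```python
from h import *
from scipy.optimize import least_squares
o=get_obs(); print(o["tool_pos"],o["contact_force"])
c=capture("scene"); P=cloud(c); P[...,2]-=1.8
z0=o["tool_pos"][2]-8.6
for s in silhouettes("cap","scene")[:3]:
    p=P[s["pixels"]&(c["depth"]>0)]
    p=p[(p[:,2]>z0+2)&(p[:,2]<z0+20)&(np.hypot(p[:,0]-608,p[:,1]+196)<32)]
    if len(p)<10: continue
    y0=o["tool_pos"][1]
    f=least_squares(lambda q:np.hypot(p[:,0]-q[0],p[:,1]-q[1])-24,[608,y0],loss="soft_l1",f_scale=.5).x
    g=least_squares(lambda q:np.hypot(p[:,0]-q[0],p[:,1]-y0)-24,[608],loss="soft_l1",f_scale=.5).x
    print(s["confidence"],len(p),f,g)
```

```text
[ 609.82698517 -195.74824822   93.79151025] [-0.3004055  -0.50458333 -0.41454554]
0.91 129 [ 606.10673092 -196.00445279] [606.03399582]
```

>>> {"fn": "servo_tool", "kwargs": {
  "slide": [
    [-0.002,0,0.02],
    [-0.002,0,0.04],
    [-0.002,0,0.055],
    [-0.002,0,0.062],
    [-0.002,0,0.062]
  ],
  "rot": [
    [0,0,0],
    [0,0,0],
    [0,0,0],
    [0,0,0],
    [0,0,0]
  ],
  "claw": [44,44,44,44,44]
}}

```text
time: 30.02
tool_pos: [610.2, -195.8, 81.6]
tcp_rot: [3.141, -0.0, -3.141]
contact_force: [-0.9, -0.2, -0.8]
grip_width: 47.0
```

>>> {"fn": "servo_tool", "kwargs": {
  "slide": [
    [0.003,0,0.005],
    [0.003,0,0.006],
    [0.003,0,0.006]
  ],
  "rot": [
    [0,0,0],
    [0,0,0],
    [0,0,0]
  ],
  "claw": [44,44,44]
}}

```text
time: 30.4
tool_pos: [609.7, -195.8, 80.6]
tcp_rot: [3.142, 0.0, -3.141]
contact_force: [-0.3, -0.2, -1.2]
grip_width: 47.0
```

>>> {"fn": "servo_tool", "kwargs": {
  "slide": [
    [0,0,0],
    [0,0,0],
    [0,0,0],
    [0,0,-0.15],
    [0,0,-0.35]
  ],
  "rot": [
    [0,0,0],
    [0,0,0],
    [0,0,0],
    [0,0,0],
    [0,0,0]
  ],
  "claw": [65,65,65,65,65]
}}

```text
time: 31.02
tool_pos: [609.0, -195.5, 150.2]
tcp_rot: [3.14, -0.002, -3.141]
contact_force: [0.3, -0.9, 0.6]
grip_width: 64.6
```

>>> {"fn": "servo_tool", "kwargs": {
  "slide": [
    [0.25,0,-0.2],
    [0.5,0,-0.3],
    [0.7,0,-0.3],
    [0.7,0,-0.3],
    [0.7,0,-0.3]
  ],
  "rot": [
    [0,0,0],
    [0,0,0],
    [0,0,0],
    [0,0,0],
    [0,0,0]
  ],
  "claw": [65,65,65,65,65]
}}

```text
time: 31.65
tool_pos: [470.4, -196.1, 210.8]
tcp_rot: [-3.141, 0.001, -3.142]
contact_force: [-0.0, 0.1, 0.7]
grip_width: 65.1
```

```bash
python3 chk.py scene a7 "[(67,73),(94,102)]"
python3 - <<'E'
from h import *
c=capture("scene"); scan("scene","cap grease_tin wrench screwdriver",cloud(c),c)
E
```

```text
31.65 [ 470.42493471 -196.12056865  210.84723271] 65.11241906536041 [-0.01118442  0.10941375  0.73278006]
z hist [(18, 37), (21, 27), (24, 38), (27, 43), (30, 193), (33, 122), (36, 21), (39, 16), (42, 16), (45, 5), (54, 2), (57, 25), (60, 28), (63, 27), (66, 43), (69, 51), (72, 26), (75, 34), (78, 28), (81, 28), (84, 29), (87, 32), (90, 39), (93, 59), (96, 224), (99, 11)]
67 73 circ ((609.2619018554688, -194.2325897216797), 25.13524627685547) z med 69.59567034128015 tilt [1.32230167e-02 1.66235507e-02 6.99088780e+01]
94 102 circ ((608.453857421875, -194.69615173339844), 22.930652618408203) z med 97.33368859757316 tilt [-2.44425887e-02 -1.81296762e-02  9.71982815e+01]
cap 0.82 [219. 200. 245. 225.] ztop 100.5 circ 609.1 -195.3 24.3 mid [ 609.3 -193.9   99.2] rgb [247. 246. 248.]
grease_tin 0.7 [485. 319. 545. 386.] ztop 86.6 circ 577.0 361.5 32.0 mid [578.9 361.9  85.5] rgb [216. 174.  72.]
wrench 0.64 [228. 230. 240. 234.] ztop 46.5 circ 615.1 -188.3 9.1 mid [ 617.9 -186.    44.6] rgb [133. 131. 133.]
screwdriver 0.96 [147. 182. 164. 239.] ztop 25.3 circ 605.3 -441.3 45.6 mid [ 605.2 -437.7   23.9] rgb [250.  76.  71.]
screwdriver 0.37 [200. 216. 275. 270.] ztop 16.1 circ 607.8 -195.6 76.9 mid [ 629.1 -176.4   15.1] rgb [230. 237. 237.]
```

View pics/a7.png

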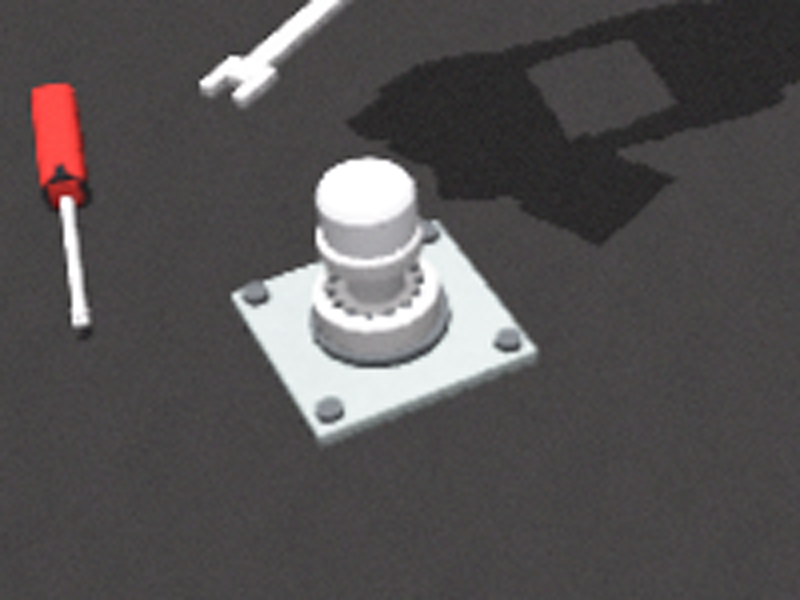

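Run:
```python
from h import *
c=capture("scene"); P=cloud(c); P[...,2]-=1.8
q=P[(c["depth"]>0)&(np.hypot(P[...,0]-608.5,P[...,1]+195.5)<16)&(P[...,2]>85)]
k=np.linalg.lstsq(np.c_[q[:,:2]-q[:,:2].mean(0),np.ones(len(q))],q[:,2],rcond=None)[0]; print(len(q),k)
if np.hypot(*k[:2])<.03: print(close_job())
```

```text
138 [-2.90110616e-03 -1.39993208e-04  9.75089725e+01]
the job is handed in; nothing more can be done
None
```

I built the hub on the spindle in the order asked: large bearing, grey spacer sleeve, small bearing, lock nut, then the dust cap mouth down over the nut. I handed the job in at about 32 s, with the gripper open and well clear of everything.

**Stack heights:** The depth camera put the tops at about 32.7, 56.6, 69.5, 79.2 and 97.5 mm, against the ideal 34, 58, 71, 81 and 99 mm. Each reads about 1.5 mm low, the same camera offset throughout, so every part appears fully down on the one below.

**Level and alignment:** The cap's top face measured level, with a slope under 0.3%. Measured from the top faces, the parts sit within about 2 mm of the spindle axis. The wrist force stayed under 7 N in every reading.

**Checks that disagreed or failed:**
- A first tilt fit of the cap gave about 2–3%, because it included the tapered edge. The fit on the flat centre, above, cleared this up.
- The last network check misplaced the wrench onto the stand. Its jaw end is in its original place in the last picture, but I did not measure it again.
- The tin and screwdriver measured unmoved. I did not touch the blue, pink or red sleeves.

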